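# Clamp a sample jar on the bench shaker and lock the hold-down arm with its pin

### The job

Get the shaker ready for its run: stand the beige-capped sample jar in the black nest of the shaker's platform, swing the hold-down arm right down over the jar so that its fork drops over the front lug, then push the red-handled lock pin through the fork and the lug, from whichever side is free, until its collar is fully home, and let go. Take care not to knock over the jar or disturb the wash bottle, the steel cup, the white jar or the timer.

Things in the scene. Friction and masses are not known exactly. Their poses are not given: they have to be found in the camera images.
- shaker: Low bench shaker, fixed to the worktop: white housing 200 mm (x) by 140 mm (y), platform 210 x 150 mm, its top 58 mm up. Origin on the worktop under its middle; +z up, -x its front (panel, towards the robot), +y left. Yaw varies by 10 degrees. Left of it (world y above 0.08) stand a hotplate and a tall overhead stirrer that overhangs it: draw the arm back before sweeping past them from the left.
- nest (a point): Middle of the inner floor of the jar nest on the platform, 61 mm above the worktop, on the shaker's own axis. The nest is a black cup, inner diameter 63 mm, outer 71 mm, its rim 13 mm above this floor (74 mm above the worktop). A jar stands in it with its own origin on this point. Axes as shaker.
- hold_hinge (a point): Middle of the hold-down arm's hinge axis, at the rear of the platform: 72 mm along the shaker's +x from its middle, 124 mm above the worktop. The hinge axis is the shaker's y axis. Axes as shaker.
- hold_down (a joint): Angle of the hold-down arm in rad: 0 = right down (level, against its stop, fork over the lug, pad just over the jar's cap), 1.57 = standing upright, 1.95 = leaning back against its rear stop. It starts open, at about 1.6 to 1.8. Stiff hinge: it stays where it is left; it takes about 2 to 4 N at the grip to swing it either way, and a little more to start.
- hold_grip (a point): Middle of the arm's black rubber grip: a round rod 16 mm in diameter, 36 mm long, the outermost part of the arm, pointing along it. With the arm down this point lies 171 mm in front (shaker's -x) of the hinge axis and 9.5 mm above it; it swings up and back about the hinge as the angle grows. Axes: x along the arm towards the hinge, y the hinge axis.
- eye (a point): Centre of the eye (12.6 mm hole along the shaker's y) in the fixed front lug, a plate 12 mm thick in y, 26 mm wide in x: 62 mm in front of the shaker's middle, 124 mm above the worktop. With the arm down its fork straddles the lug: two cheeks with 12.6 mm holes in line with the eye, outer faces 17 mm either side of it, fork top 18 mm above it. The pin may enter from +y or -y. Axes as shaker.
- jar: Sample jar with a beige screw cap, 0.1 to 0.25 kg, 47 mm tall: body 56 mm in diameter up to 38 mm, cap 48 mm in diameter above. Origin at the centre of its underside, +z up. Starts upright on the worktop beside the shaker's front part, left or right of it, about 140 mm from the shaker's middle line.
- lock_pin: Lock pin, 0.08 kg, lying level on the worktop right of the shaker: red ribbed square grip 44 mm long, 20 mm wide, 20 mm high, then a steel collar and a round steel shank. Origin under the middle of the grip, +x along the pin to its tip, +z up; the pin's axis is 10 mm above the origin; centre of mass 12 mm in front of it. The tip starts pointing away from the robot, up to 40 degrees either way.
- pin_tip (a point): Tip of the pin's shank, on its axis, 84 mm in front of the origin. The shank is 10 mm in diameter and 58 mm long from the collar's face (26 mm in front of the origin; collar 20 mm in diameter, 4 mm thick); its last 8 mm taper to 4.4 mm. Axes as lock_pin.
- pin_seat (a point): Point on the pin's axis 17 mm in front of the collar's face (43 mm in front of the origin): it coincides with eye when the collar bears on the fork's cheek. Axes as lock_pin.
- wash_bottle: Loose wash bottle, red cap and spout, 0.32 kg, easily knocked over: body 66 mm in diameter, 146 mm tall, spout up to 208 mm. Origin on the worktop under the middle of its outline; the body's upright axis is 26 mm from it along its own +y, the spout reaches 60 mm along its -y. Stands left or right of the shaker's front, where the jar is not, and blocks the pin on that side. Leave it alone.
- steel_cup: Stainless steel measuring cup, 84 mm in diameter, 92 mm tall, on the worktop behind and right of the shaker. Origin under its middle. Leave it alone.
- white_jar: White screw-top jar, 82 mm in diameter, 78 mm tall, behind and left of the shaker. Origin under its middle. Leave it alone.
- timer: White timer with blue keys lying on the worktop, 58 x 94 x 23 mm, farther right than the pin. Origin under its middle. Leave it alone.
Mind the look-alikes: they are no part of the job. Leave any blue or orange look-alike of the jar alone.

How it is judged (in metres and radians):
On the way, in this order (a step that is already met when the one before it is completed fails the run):
1. the jar stands upright in the nest (horizontal distance between jar and nest below 0.007 m and z of jar in the frame of nest below 0.004 m and angle between jar's own z axis and vertical below 0.08 rad), for 0.2 s.
2. the hold-down arm is right down with the jar still in the nest (all of step 1 and value of joint hold_down below 0.03 rad), for 0.2 s.
At the end, for the whole second after the job is handed in: Jar upright in the nest (within 7 mm of its centre, 4 mm of its floor); arm down (within 0.03 rad of its stop); lock pin through fork and lug along the eye (within 0.14 rad), collar home (pin_seat within 6.5 mm of the eye), all released and at rest (all of step 2 and distance between pin_seat and eye below 0.0065 m and angle between the x axis of lock_pin and the y axis of shaker, either way round below 0.14 rad and linear speed of each of lock_pin, jar below 0.02 m/s); the robot touches nothing.
It fails at once if the jar is tipped over (angle between jar's own z axis and vertical above 0.5 rad).
It fails at once if the wash bottle is pushed more than 30 mm or knocked over (distance of wash_bottle from where it was at the start of the episode above 0.03 m or angle between wash_bottle's own z axis and vertical above 0.3 rad).
It fails at once if the steel cup is pushed more than 30 mm or tipped (distance of steel_cup from where it was at the start of the episode above 0.03 m or angle between steel_cup's own z axis and vertical above 0.3 rad).
It fails at once if the white jar is pushed more than 30 mm or tipped (distance of white_jar from where it was at the start of the episode above 0.03 m or angle between white_jar's own z axis and vertical above 0.3 rad).
It fails at once if the timer is pushed more than 30 mm or tipped (distance of timer from where it was at the start of the episode above 0.03 m or angle between timer's own z axis and vertical above 0.3 rad).
It also fails if it takes over 72 s, if anything falls off the work surface, if the arm or the gripper's body presses on something with over 40 N, if the wrist force passes 120 N, or if a joint passes its speed limit or range.

### The arm

A 7-joint arm with a two-finger parallel gripper is mounted at the origin on a cart in front of the work surface, level with it; the furniture and walls round the work are solid. World frame = base frame: x ahead of the robot, y to its left, z up, the work surface at z = 0. Lengths are in mm, angles in rad, forces in N, time in s.
With the tool pointing down it reaches from about 400 to 875 mm from the base axis. Payload 4.4 kg.
Tool frame: the origin (TCP) lies on the centre line of the jaws, within the pads' length; the fingertips stand 25 mm ahead of it and the grasp point (between the pads) lies 6 mm ahead of it (ctrl.finger_overhang is the distance from the TCP to the fingertips, in mm); z points along the fingers, y is the line along which they close (so a half turn about z gives the same grasp; the last joint's range is limited). The gripper opens to 85 mm and grips with 20 to 120 N. Pads are 22 mm wide; open, the fingers measure 114 mm over their backs; the gripper's body (76 mm by 85 mm) begins 54 mm behind the grasp point. The pads swing forward as they close: fully open they stand 13 mm farther back than shut.
Start: joints at [1.085, 0.628, 0.038, 1.517, -0.027, 0.996, -0.02], TCP at [264.953, -593.563, 256.313] pointing down, gripper open.
Joint ranges: [-3.06, 3.06], [-0.37, 2.12], [-1.25, 1.32], [0.18, 2.47], [-1.1, 4.24], [0.23, 1.98], [-2.94, 2.94]. Speed limits (rad/s): [2.57, 2.57, 3.14, 3.14, 3.14, 3.14, 3.14].

### API

Orientations are given as [roll, pitch, yaw] about the fixed x, y, z axes, in that order (R = Rz(yaw) Ry(pitch) Rx(roll)).
In Python, from cell import ctrl gives the robot as it stands. The module is installed in compiled form; this text tells all that it offers.
- The arm moves only by the tool play_rows, never from a script. Its argument "targets" is a list of rows, each a list of 5 numbers: the closure, from 0 (fully open) to 1 (shut), then the shift along the tool's x, y, z in cm, then the turn about the tool's z in degrees. In form: [[gripper, dx, dy, dz, spin], ...]. A call has 1 to 10 rows; each row is the pose to reach, as a shift and turn from the pose commanded when the call began, along the tool's axes at that moment; what a row does not reach only later rows make up. A row lasts 1/10 s, in which the tool goes at most 50 mm and 8.59 degrees, less where a joint would pass 70% of its speed; a pose out of reach is approached as far as the arm can. A call with a gripper value outside its range is refused whole. The fingers move at their own pace and stop on an object; the grip force is fixed at half the most. Time passes only in rows, so rows that repeat a pose let the fingers close. It gives the time, the measured TCP pose, the force, the opening and the grip force at its end, in the units of the state.
- ctrl.read_state(): the state, without advancing time (a new reading comes with each control period).
- ctrl.get_image(name): name is "side" or "top" or "wrist"; returns (picture, depth): 420x560x3 uint8, red, green, blue; 420x560 float32, mm along the optical axis (not along the pixel's ray), 0 where there is no reading.
- ctrl.calibration(name): a dict with "vfov" (degrees; the focal length in pixels is half the picture's height over the tangent of half this angle, whatever the lens; pixels are square), "cx", "cy" (the principal point, pixels), "k1" (the pictures are not rectified: a ray, as slopes to the right and down, at radius r is drawn at 1 + k1 r^2 times it, then the intrinsics apply), "extrinsics" (4x4, takes a point from camera to world coordinates); the wrist camera has in their place "mount" (4x4, takes a point from camera to tool coordinates, whose origin is the TCP and whose axes are the flange's). Camera axes: x right, y down, z forward; pixel columns grow to the right and rows downward; lengths in mm; the calibration is good to about 2 mm. A picture is of the moment at which its call begins: read the wrist's pose just before it. calibration takes no time and is no camera call.
- ctrl.finish_job(): hands the job in; it is judged then, once.
Trained networks look in the newest picture that a camera, given by its name, has taken for a name from the list of things; names that differ only in an ending like _2 or _b are one class to them, and where a whole thing is asked for, a point or a joint stands for the part that bears it (a point fixed in the world has none). Each returns a list of dicts, best first, with "confidence" (0 to 1); they miss things now and then, are a little off and sometimes report something else, mostly with a low value. They report only what shows in the picture. A call takes as long as a camera call. They do not tell look-alikes from the thing itself.
- ctrl.search_frame(camera, name): "bbox" ([left, top, right, bottom] in pixels, round what is visible of it).
- ctrl.trace(camera, name): "pixels" (420x560 bool, what is visible of it) and "bbox" ([left, top, right, bottom] in pixels, round what is visible of it).
The state is a dict: "clock": time; "qpos": joint angles; "qd": joint speeds; "tau": joint torques, N m; "eef_pos": TCP position; "tool_rot": TCP orientation; "force": force on the tool from outside, world axes, zero at the start; "torque": the same for the moment, N m; "width": finger opening in mm; "gripper_force": force on a finger pad.
Only numpy, scipy, OpenCV 4.12 (cv2) and the standard library are available. Lean on these libraries where they do the work, as an engineer would, in place of code of your own. Each camera call takes 0.05 s, during which the arm holds its last target. There are 200 camera calls.

## Working session

There is one attempt and no reset: what is moved stays moved. The work goes in short steps, Python scripts to look and compute and a tool call to move; the robot and the scene stay as the last step left them, time stands still between calls to the robot, and variables do not carry over. Pictures are saved under pics/ and viewed, at most 10 in all, crops included, and the job is handed in when it is done.

Besides the shell and the picture viewer there is one more tool, called after ">>>" by a JSON object that holds its "method" and its "body", one argument or row to a line. play_rows: Moves the arm, as the interface text tells. Its arguments: {"type":"object","properties":{"targets":{"type":"array"}},"required":["targets"]}

```bash
mkdir -p pics; cat > h.py <<'E'
import numpy as np, cv2
from cell import ctrl
from scipy.spatial.transform import Rotation as Rn
def tcp(s):
    T=np.eye(4); T[:3,:3]=Rn.from_euler('xyz',s['tool_rot']).as_matrix(); T[:3,3]=s['eef_pos']; return T
def shot(n,save=None):
    s=ctrl.read_state(); im,d=ctrl.get_image(n); c=ctrl.calibration(n)
    E=np.array(c['extrinsics']) if 'extrinsics' in c else tcp(s)@np.array(c['mount'])
    if save: cv2.imwrite('pics/'+save,im[:,:,::-1])
    return im,d,c,E
def rays(c,u,v):
    f=210/np.tan(np.radians(c['vfov'])/2)
    K=np.array([[f,0,c['cx']],[0,f,c['cy']],[0,0,1.]])
    p=np.stack([u,v],-1).reshape(-1,1,2).astype(float)
    return cv2.undistortPoints(p,K,np.array([c['k1'],0,0,0,0.])).reshape(-1,2)
def pts(c,E,d,u,v):
    u=np.asarray(u);v=np.asarray(v)
    r=rays(c,u,v); z=d[v.astype(int),u.astype(int)]
    P=np.c_[r*z[:,None],z]; P=P[z>0]
    return P@E[:3,:3].T+E[:3,3]
def plane(c,E,u,v,h):
    r=rays(c,np.atleast_1d(u),np.atleast_1d(v)); D=np.c_[r,np.ones(len(r))]@E[:3,:3].T
    return E[:3,3]+D*((h-E[2,3])/D[:,2])[:,None]
def proj(c,E,P):
    f=210/np.tan(np.radians(c['vfov'])/2)
    Q=(np.atleast_2d(P)-E[:3,3])@E[:3,:3]; s=Q[:,:2]/Q[:,2:]
    s=s*(1+c['k1']*(s**2).sum(1,keepdims=True))
    return s*f+[c['cx'],c['cy']]
E
cat > a.py <<'E'
from h import *
print(ctrl.read_state())
for n in ['top','side']:
    im,d,c,E=shot(n,n+'0.png'); print(n,c['vfov'],c['k1'],np.round(E,2).tolist())
    for t in ['shaker','jar','lock_pin','wash_bottle','hold_grip','eye','nest','steel_cup','timer','white_jar','hold_down']:
        try: r=ctrl.trace(n,t)
        except Exception as e: print(t,e); continue
        for q in r[:3]:
            v,u=np.nonzero(q['pixels']); P=pts(c,E,d,u,v)
            if len(P)<5: continue
            hi=P[P[:,2]>np.percentile(P[:,2],70)]
            print(t,round(q['confidence'],2),np.round(q['bbox']),'med',np.round(np.median(P,0)),'topmean',np.round(hi.mean(0)),'ext',np.round(np.percentile(P,[3,97],axis=0)).tolist())
E
python3 a.py
```

```text
{'clock': 0.0, 'qpos': array([ 1.08519995,  0.62933228,  0.0384256 ,  1.51834501, -0.02701004,
        0.99628363, -0.02002478]), 'qd': array([-3.52073434e-04,  2.45802087e-04,  7.55197709e-04,  8.69560851e-04,
       -7.81969108e-05, -2.11462297e-03,  1.31430670e-03]), 'tau': array([ 2.16016696e-05, -5.63414705e+01,  1.22626573e+00, -1.93449229e+01,
        1.09604813e-02,  1.04295148e-02, -6.60170755e-06]), 'eef_pos': array([ 264.7339237 , -593.03314659,  255.40505628]), 'tool_rot': array([-3.13974170e+00,  5.17540893e-06,  4.19779888e-01]), 'force': array([-0.03113942, -0.50397711,  0.03814253]), 'torque': array([-0.00460415, -0.01390321,  0.00400679]), 'gripper_force': 0.0, 'width': 85.62786101864718}
top 42.55799211164723 -0.1371518098242545 [[-0.02, -0.99, 0.16, 378.66], [-1.0, 0.02, -0.01, -268.7], [0.01, -0.16, -0.99, 1419.91], [0.0, 0.0, 0.0, 1.0]]
shaker 0.63 [192. 169. 258. 284.] med [ 543. -149.   59.] topmean [ 564. -151.  127.] ext [[440.0, -217.0, 53.0], [636.0, -72.0, 268.0]]
jar 0.91 [277. 204. 301. 228.] med [ 583. -301.   45.] topmean [ 586. -302.   50.] ext [[561.
[... 3280 characters left out ...]
.0, -86.0, 278.0]]
steel_cup 0.79 [292. 226. 331. 275.] med [ 700. -353.   61.] topmean [ 701. -325.   85.] ext [[665.0, -366.0, 8.0], [736.0, -286.0, 93.0]]
timer 0.62 [173. 310. 208. 351.] med [ 464. -572.   22.] topmean [ 463. -560.   23.] ext [[437.0, -606.0, 0.0], [490.0, -517.0, 24.0]]
timer 0.28 [220. 120. 291. 239.] med [ 588. -174.   61.] topmean [ 597. -163.  188.] ext [[483.0, -226.0, 16.0], [641.0, -85.0, 275.0]]
white_jar 0.57 [306. 181. 333. 214.] med [744. -64.  58.] topmean [746. -40.  79.] ext [[709.0, -76.0, 9.0], [781.0, -11.0, 81.0]]
hold_down 0.72 [270. 120. 290. 190.] med [ 622. -168.  236.] topmean [ 634. -167.  282.] ext [[604.0, -178.0, 102.0], [644.0, 109.0, 307.0]]
```

```bash
python3 - <<'E'
import cv2
a=cv2.imread('pics/top0.png')[120:320,110:430]; b=cv2.imread('pics/side0.png')[110:310,150:400]
a=cv2.resize(a,(480,300),interpolation=2); b=cv2.resize(b,(375,300),interpolation=2)
t=cv2.imread('pics/top0.png')[130:300,120:360]
t=cv2.resize(t,(800,567),interpolation=2); cv2.imwrite('pics/topc.png',t)
t=cv2.imread('pics/side0.png')[105:305,170:420]
t=cv2.resize(t,(750,600),interpolation=2); cv2.imwrite('pics/sidec.png',t)
E
```

```text
(no output)
```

View pics/topc.png

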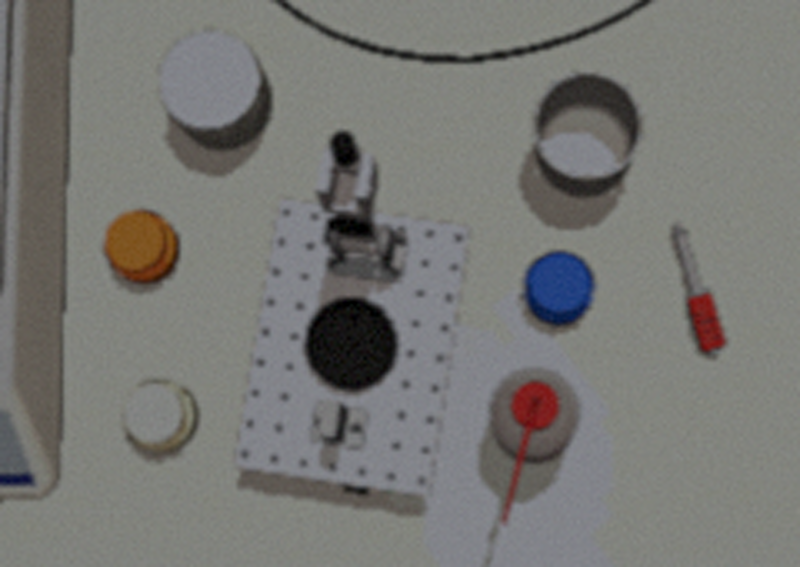

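View pics/sidec.png

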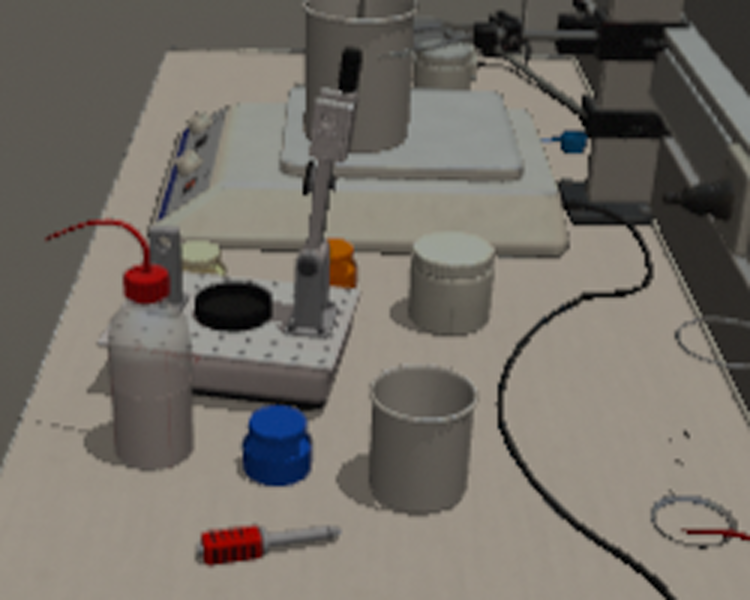

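```bash
cat > b.py <<'E'
from h import *
im,d,c,E=shot('top')
print('overhang',ctrl.finger_overhang, 'mount',np.round(ctrl.calibration('wrist')['mount'],3).tolist(),ctrl.calibration('wrist')['vfov'])
v,u=np.mgrid[100:330,100:430].reshape(2,-1); ok=d[v,u]>0; v,u=v[ok],u[ok]
P=pts(c,E,d,u,v); C=im[v,u].astype(int)
m=(abs(P[:,2]-58)<6)&(P[:,0]>400)&(P[:,0]<680)&(P[:,1]>-250)&(P[:,1]<-40)
M=np.zeros((420,560),np.uint8); M[v[m],u[m]]=255; M=cv2.morphologyEx(M,cv2.MORPH_CLOSE,np.ones((15,15)));M=cv2.morphologyEx(M,cv2.MORPH_OPEN,np.ones((9,9)))
cn=max(cv2.findContours(M,0,2)[0],key=cv2.contourArea).reshape(-1,2)
W=plane(c,E,cn[:,0],cn[:,1],58)
print('platform',cv2.minAreaRect(W[:,:2].astype(np.float32)))
b=(C.sum(1)<150)&(P[:,2]>50)&(P[:,2]<85)&(abs(P[:,0]-530)<70)&(abs(P[:,1]+150)<50)
N=np.zeros((420,560),np.uint8); N[v[b],u[b]]=255; N=cv2.morphologyEx(N,cv2.MORPH_OPEN,np.ones((5,5)))
cn=max(cv2.findContours(N,0,2)[0],key=cv2.contourArea).reshape(-1,2)
W=plane(c,E,cn[:,0],cn[:,1],74); print('nest rim',cv2.minEnclosingCircle(W[:,:2].astype(np.float32)))
v0,u0=np.nonzero(N); print('nest mean',plane(c,E,u0.mean(),v0.mean(),72))
for x in range(420,680,40):
    q=(abs(P[:,0]-x)<15)&(P[:,2]>30)&(P[:,1]>60)&(P[:,1]<200); print(x,'hotplate miny',np.round(P[q,1].min()) if q.any() else None)
r=(C[:,0]>90)&(C[:,0]>2*C[:,1])&(C[:,0]>2*C[:,2])&(P[:,1]<-370)&(P[:,2]<40)
g=plane(c,E,u[r],v[r],20)[:,:2]; print('pin grip',g.mean(0),r.sum())
for q in ctrl.trace('top','lock_pin')[:1]:
    v,u=np.nonzero(q['pixels']); g=plane(c,E,u,v,14)[:,:2]; mu=g.mean(0); w,V=np.linalg.eigh(np.cov((g-mu).T)); a=V[:,1]*np.sign(V[0,1]); t=(g-mu)@a
    print('pin',mu,'yaw',np.arctan2(a[1],a[0]),'ends',mu+a*t.min(),mu+a*t.max())
for q in ctrl.trace('top','jar'):
    v,u=np.nonzero(q['pixels']);print('jar',np.round(cv2.minEnclosingCircle(plane(c,E,u,v,45)[:,:2].astype(np.float32))[0]),im[v,u].mean(0))
E
python3 b.py
```

```text
overhang 25.0 mount [[0.0, -0.956, -0.295, 74.213], [1.0, 0.0, -0.001, 1.674], [0.001, -0.295, 0.956, -116.702], [0.0, 0.0, 0.0, 1.0]] 68.4099834801567
platform ((538.8306884765625, -144.71237182617188), (150.5935516357422, 210.76138305664062), 80.5638656616211)
nest rim ((538.9744873046875, -144.85569763183594), 34.80044937133789)
nest mean [[ 538.88556161 -144.54263332   72.        ]]
420 hotplate miny 103.0
460 hotplate miny 91.0
500 hotplate miny 88.0
540 hotplate miny 90.0
580 hotplate miny 88.0
620 hotplate miny 89.0
660 hotplate miny 90.0
pin grip [ 557.61092361 -418.49805719] 107
pin [ 572.62989626 -413.80859729] yaw 0.2507793407193822 ends [ 535.24935113 -423.38445526] [ 626.42264966 -400.02838715]
jar [621.  23.] [116.17630854  73.          29.42424242]
jar [487.   6.] [118.76756757 118.31621622 111.82702703]
jar [ 583. -301.] [ 33.05390836  57.46630728 111.29919137]
```

```bash
cat > mv.py <<'E'
import sys
from h import *
def mv(x,y,z,yaw=None):
    s=ctrl.read_state(); T=tcp(s); d=T[:3,:3].T@(np.array([x,y,z])-T[:3,3])/10
    y0=np.arctan2(T[1,0],T[0,0]); sp=0 if yaw is None else -np.degrees((yaw-y0+np.pi)%(2*np.pi)-np.pi)
    print('t',round(s['clock'],2),'pos',np.round(s['eef_pos'],1),'yaw',round(y0,3),'q',np.round(s['qpos'],2),'F',np.round(s['force'],1),'w',round(s['width'],1))
    print('-> d',np.round(d,2),'spin',round(sp,2))
if __name__=='__main__': mv(*map(float,sys.argv[1:]))
E
python3 mv.py 487 6 256 2.976
```

```text
t 1.35 pos [ 265.  -593.6  256.3] yaw 0.42 q [ 1.09  0.63  0.04  1.52 -0.03  1.   -0.02] F [-0.9 -0.3  0.2] w 85.3
-> d [ 4.471e+01 -4.570e+01  3.000e-02] spin -146.46
```

>>> {"method": "play_rows", "body": {
  "targets": [
    [0, 44.7, -45.7, 0, -146],
    [0, 44.7, -45.7, 0, -146],
    [0, 44.7, -45.7, 0, -146],
    [0, 44.7, -45.7, 0, -146],
    [0, 44.7, -45.7, 0, -146],
    [0, 44.7, -45.7, 0, -146],
    [0, 44.7, -45.7, 0, -146],
    [0, 44.7, -45.7, 0, -146],
    [0, 44.7, -45.7, 0, -146],
    [0, 44.7, -45.7, 0, -146]
  ]
}}

```text
clock: 2.35
eef_pos: [439.1, -123.0, 256.8]
tool_rot: [3.141, 0.001, 1.925]
force: [1.8, -0.8, -1.0]
width: 85.2
gripper_force: 0.0
```

```bash
python3 mv.py 487 6 190 2.976
```

```text
t 2.35 pos [ 439.1 -123.   256.8] yaw 1.925 q [ 0.53  0.38 -0.43  2.03  0.22  0.78  0.32] F [ 1.8 -0.8 -1. ] w 85.2
-> d [10.44  8.97  6.67] spin -60.19
```

>>> {"method": "play_rows", "body": {
  "targets": [
    [0, 10.4, 9.0, 6.5, -60],
    [0, 10.4, 9.0, 6.5, -60],
    [0, 10.4, 9.0, 6.5, -60],
    [0, 10.4, 9.0, 6.5, -60],
    [0, 10.4, 9.0, 6.5, -60],
    [0, 10.4, 9.0, 6.5, -60],
    [0, 10.4, 9.0, 6.5, -60],
    [0, 10.4, 9.0, 6.5, -60],
    [0, 10.4, 9.0, 6.5, -60]
  ]
}}

```text
clock: 3.25
eef_pos: [487.7, 3.6, 191.3]
tool_rot: [3.141, 0.0, 2.963]
force: [0.0, 0.8, -0.5]
width: 85.3
gripper_force: 0.0
```

```bash
cat > c.py <<'E'
from h import *
im,d,c,E=shot('wrist','w1.png')
for q in ctrl.trace('wrist','jar')[:3]:
    v,u=np.nonzero(q['pixels']); P=pts(c,E,d,u,v)
    t=P[P[:,2]>44]; ct=cv2.minEnclosingCircle(t[:,:2].astype(np.float32)) if len(t)>5 else None
    print(round(q['confidence'],2),q['bbox'],im[v,u].mean(0),'z98',np.percentile(P[:,2],98),'cap circ',ct,'all',cv2.minEnclosingCircle(P[P[:,2]>5][:,:2].astype(np.float32)))
E
python3 c.py; python3 mv.py 487 6 30 2.976
```

```text
0.82 [1.2, 298.4, 68.1, 356.3] [ 31.28660436  60.46283934 114.87627948] z98 46.78229262517897 cap circ ((531.4109497070312, -196.35952758789062), 146.02487182617188) all ((531.4109497070312, -196.35952758789062), 146.02487182617188)
0.72 [301.1, 281.9, 352.3, 348.2] [153.51195148 110.60649304  67.62540136] z98 47.03216670125616 cap circ ((625.7798461914062, 25.806930541992188), 24.240623474121094) all ((623.7673950195312, 25.504627227783203), 29.899898529052734)
0.57 [259.3, 169.6, 321.6, 234.3] [173.26380368 176.8135651  167.9406953 ] z98 47.382198155550526 cap circ ((491.3804931640625, 9.873387336730957), 23.691696166992188) all ((489.7570495605469, 10.206888198852539), 29.37815284729004)
t 3.35 pos [487.7   3.7 191.4] yaw 2.964 q [ 0.39  0.57 -0.66  2.02  0.52  0.73  0.79] F [-1.4  0.2  0.2] w 85.2
-> d [ 0.11  0.22 16.14] spin -0.68
```

View pics/w1.png

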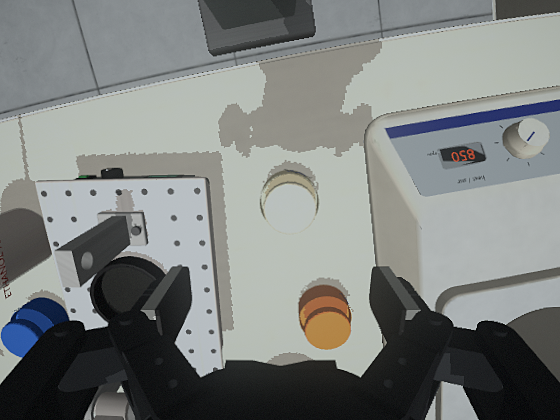

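```bash
python3 mv.py 490.3 9.5 41 2.976
```

```text
t 3.35 pos [487.7   3.7 191.4] yaw 2.964 q [ 0.39  0.57 -0.66  2.02  0.52  0.73  0.79] F [-1.4  0.2  0.2] w 85.2
-> d [-0.15  0.62 15.04] spin -0.68
```

>>> {"method": "play_rows", "body": {
  "targets": [
    [0, -0.15, 0.6, 4, -0.7],
    [0, -0.15, 0.6, 8, -0.7],
    [0, -0.15, 0.6, 11, -0.7],
    [0, -0.15, 0.6, 13.5, -0.7],
    [0, -0.15, 0.6, 15, -0.7],
    [0, -0.15, 0.6, 15, -0.7],
    [1, -0.15, 0.6, 15, -0.7],
    [1, -0.15, 0.6, 15, -0.7],
    [1, -0.15, 0.6, 15, -0.7],
    [1, -0.15, 0.6, 15, -0.7]
  ]
}}

```text
clock: 4.35
eef_pos: [491.0, 9.8, 43.0]
tool_rot: [3.141, 0.003, 2.979]
force: [-0.9, 1.4, 6.8]
width: 53.0
gripper_force: 62.1
```

>>> {"method": "play_rows", "body": {
  "targets": [
    [1, 0, 0, 0, 0],
    [1, 0, 0, 0, 0],
    [1, 0, 0, -2, 0],
    [1, 0, 0, -5, 0],
    [1, 0, 0, -8, 0],
    [1, 0, 0, -11, 0],
    [1, 0, 0, -12, 0],
    [1, 0, 0, -12, 0]
  ]
}}

```text
clock: 5.15
eef_pos: [491.0, 9.1, 162.9]
tool_rot: [3.141, 0.004, 2.978]
force: [-0.2, 0.4, -2.3]
width: 53.0
gripper_force: 64.4
```

```bash
cat > d.py <<'E'
from h import *
import sys
im,d,c,E=shot('wrist',sys.argv[1]); T=tcp(ctrl.read_state())
h,w=d.shape; v,u=np.mgrid[0:h,0:w].reshape(2,-1); ok=d[v,u]>0; v,u=v[ok],u[ok]
P=pts(c,E,d,u,v); L=(P-T[:3,3])@T[:3,:3]
# jar in tool frame: points near tool axis, cap top
m=(np.hypot(L[:,0],L[:,1])<32)&(im[v,u].astype(int).sum(1)>240)
q=P[m]; z=np.percentile(q[:,2],95); t=q[q[:,2]>z-4]; print('cap top z',z,len(t),'circ',cv2.minEnclosingCircle(t[:,:2].astype(np.float32)),'tcp',T[:3,3])
# nest rim
m=(im[v,u].astype(int).sum(1)<110)&(np.hypot(P[:,0]-539,P[:,1]+145)<50)&(P[:,2]>55)&(P[:,2]<80); 
if m.sum()>50: print('nest',m.sum(),cv2.minEnclosingCircle(P[m][:,:2].astype(np.float32)))
E
python3 d.py w2.png; python3 mv.py 539 -144.7 190 2.976
```

```text
cap top z 166.68078992365585 8677 circ ((487.6327209472656, 9.253578186035156), 31.37025260925293) tcp [490.17091853   8.94012976 161.58998919]
nest 1781 ((539.177734375, -145.2364959716797), 36.01190948486328)
t 5.2 pos [490.2   8.9 161.6] yaw 2.978 q [ 0.35  0.62 -0.63  2.04  0.59  0.67  0.74] F [ 0.5 -0.3 -2. ] w 52.9
-> d [ -7.32 -14.37  -2.83] spin 0.13
```

>>> {"method": "play_rows", "body": {
  "targets": [
    [1, -1, -2, -1, 0],
    [1, -3, -5, -2.5, 0],
    [1, -5, -9, -2.8, 0],
    [1, -6.5, -12, -2.8, 0],
    [1, -7.2, -14, -2.8, 0],
    [1, -7.3, -14.4, -2.8, 0],
    [1, -7.3, -14.4, -2.8, 0],
    [1, -7.3, -14.4, -2.8, 0]
  ]
}}

```text
clock: 6.0
eef_pos: [538.2, -142.5, 188.6]
tool_rot: [3.14, -0.002, 2.981]
force: [0.2, 0.6, -1.9]
width: 52.9
gripper_force: 64.3
```

```bash
cat > e.py <<'E'
from h import *
for n in ['wrist','side','top']:
    im,d,c,E=shot(n,n+'3.png'); T=tcp(ctrl.read_state()); print(T[:3,3])
    for q in ctrl.trace(n,'jar')[:4]:
        v,u=np.nonzero(q['pixels']); P=pts(c,E,d,u,v); z=np.percentile(P[:,2],95)
        W=plane(c,E,u,v,z)[:,:2]; print(n,round(q['confidence'],2),im[v,u].mean(0).round(),'z',z,'mean',P.mean(0).round(1),'rect',cv2.boundingRect(W.astype(np.float32)),cv2.minEnclosingCircle(P[P[:,2]>z-5][:,:2].astype(np.float32)))
    v,u=np.mgrid[0:420,0:560].reshape(2,-1); ok=d[v,u]>0; v,u=v[ok],u[ok]; P=pts(c,E,d,u,v)
    if n=='top': 
        m=(P[:,2]>90)&(abs(P[:,0]-478)<25)&(abs(P[:,1]+135)<25); print('lug top',P[m].mean(0),P[m].max(0),m.sum())
E
python3 e.py; python3 mv.py 539.1 -145 105 2.976
```

```text
[ 538.42921056 -142.36568964  188.89586959]
wrist 0.76 [165. 163. 144.] z 192.2650313779653 mean [ 531.1 -143.4  182.8] rect (497, -168, 64, 48) ((538.4588012695312, -144.60748291015625), 24.2613582611084)
wrist 0.57 [ 53.  86. 146.] z 46.759211458213315 mean [ 581.9 -297.8   33. ] rect (544, -327, 66, 73) ((587.5532836914062, -304.097412109375), 24.34168243408203)
wrist 0.56 [161. 113.  63.] z 46.893661016347174 mean [619.2  19.9  32.3] rect (577, -22, 72, 70) ((625.8338623046875, 24.772136688232422), 24.298099517822266)
[ 538.70146876 -142.74338011  189.25298284]
side 0.66 [16. 45. 98.] z 48.78063275895517 mean [ 588.2 -312.2   28.3] rect (561, -395, 55, 112) ((588.4998779296875, -304.24853515625), 25.500951766967773)
side 0.65 [104.  97.  74.] z 193.67660135998966 mean [ 544.6 -156.7  166.7] rect (517, -268, 55, 138) ((549.842529296875, -148.29751586914062), 17.97774887084961)
side 0.62 [127.  67.  15.] z 92.4006531037432 mean [638.1   9.1  36.8] rect (624, -151, 26, 102) ((624.8966064453125, -140.63241577148438), 3.9666249752044678)
[ 538.86639927 -143.38268356  189.45627805]
top 0.81 [ 36.  60. 112.] z 51.37877200519723 mean [ 583.5 -300.    38. ] rect (553, -328, 58, 55) ((586.4669799804688, -301.38311767578125), 23.294706344604492)
top 0.6 [117.  75.  33.] z 51.22592262530382 mean [621.1  24.7  43.2] rect (591, -3, 57, 51) ((585.9515380859375, -25.7650089263916), 88.40119171142578)
top 0.43 [110. 111. 114.] z 280.60864523882174 mean [ 572.8 -190.9   99.5] rect (421, -239, 233, 89) ((559.482177734375, -182.7130126953125), 89.24141693115234)
lug top [ 480.23679895 -139.72141101  608.26898543] [ 502.91863399 -110.52320061  645.22832022] 679
t 6.3 pos [ 538.8 -143.7  189.4] yaw 2.98 q [ 0.64  0.67 -0.68  1.83  0.55  0.84  1.1 ] F [-0.3 -1.1 -2.1] w 52.9
-> d [-0.05 -0.13  8.44] spin 0.26
```

View pics/wrist3.png

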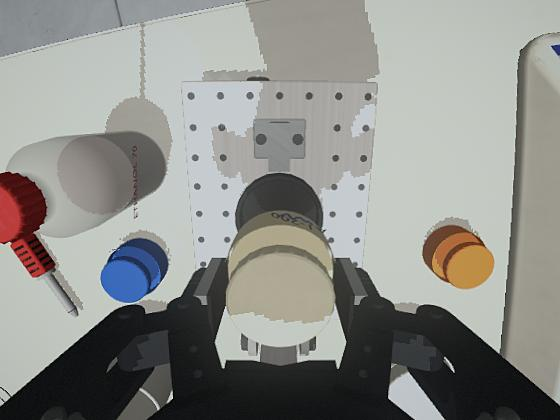

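>>> {"method": "play_rows", "body": {
  "targets": [
    [1, 0, -0.1, 2, 0],
    [1, 0, -0.1, 4, 0],
    [1, 0, -0.1, 5.5, 0],
    [1, 0, -0.1, 6.5, 0],
    [1, 0, -0.1, 7.2, 0],
    [1, 0, -0.1, 7.8, 0],
    [1, 0, -0.1, 8.2, 0],
    [1, 0, -0.1, 8.2, 0]
  ]
}}

```text
clock: 7.1
eef_pos: [538.6, -145.4, 107.1]
tool_rot: [-3.142, -0.0, 2.979]
force: [0.8, 0.2, -1.3]
width: 53.2
gripper_force: 64.3
```

```bash
python3 mv.py 539.1 -145 104 2.976; python3 e.py | grep wrist | head -1
```

```text
t 7.1 pos [ 538.6 -145.4  107.1] yaw 2.979 q [ 0.58  0.77 -0.58  1.89  0.66  0.68  1.  ] F [ 0.8  0.2 -1.3] w 53.2
-> d [-0.04  0.05  0.31] spin 0.18
wrist 0.93 [165. 162. 143.] z 110.79009441803869 mean [ 531.5 -146.2  101.9] rect (497, -171, 64, 49) ((538.5088500976562, -147.71966552734375), 24.159915924072266)
```

>>> {"method": "play_rows", "body": {
  "targets": [
    [1, 0, 0, 0.2, 0],
    [1, 0, 0, 0.3, 0],
    [1, 0, 0, 0.4, 0],
    [1, 0, 0, 0.4, 0]
  ]
}}

```text
clock: 7.8
eef_pos: [538.6, -145.4, 104.1]
tool_rot: [-3.141, 0.0, 2.979]
force: [-3.0, -1.0, 6.0]
width: 53.2
gripper_force: 65.1
```

```bash
python3 e.py | grep wrist | head -1;  python3 mv.py 539.1 -145 104 2.976
```

```text
wrist 0.81 [146.  95.  46.] z 46.67546011414065 mean [618.3  17.7  29.9] rect (570, -30, 78, 71) ((625.5218505859375, 25.091936111450195), 24.381370544433594)
t 8.1 pos [ 538.6 -145.4  104.1] yaw 2.979 q [ 0.58  0.78 -0.58  1.89  0.67  0.67  1.  ] F [-2.5  1.3  5.9] w 53.0
-> d [-0.04  0.05  0.01] spin 0.18
```

>>> {"method": "play_rows", "body": {
  "targets": [
    [0.8, 0, 0, -0.1, 0],
    [0, 0, 0, -0.1, 0],
    [0, 0, 0, -0.1, 0],
    [0, 0, 0, -0.1, 0],
    [0, 0, 0, -2, 0],
    [0, 0, 0, -5, 0],
    [0, 0, 0, -9, 0],
    [0, 0, 0, -13, 0],
    [0, 0, 0, -16, 0],
    [0, 0, 0, -16, 0]
  ]
}}

```text
clock: 9.1
eef_pos: [541.3, -145.2, 267.6]
tool_rot: [-3.141, 0.008, 2.979]
force: [0.1, 0.3, -0.5]
width: 85.4
gripper_force: 0.0
```

```bash
cat > f.py <<'E'
from h import *
im,d,c,E=shot('wrist','w4.png'); T=tcp(ctrl.read_state()); print(T[:3,3])
for q in ctrl.trace('wrist','jar')[:4]:
    v,u=np.nonzero(q['pixels']); P=pts(c,E,d,u,v); z=np.percentile(P[:,2],95)
    print(round(q['confidence'],2),im[v,u].mean(0).round(),'z',z,cv2.minEnclosingCircle(P[P[:,2]>z-5][:,:2].astype(np.float32)))
v,u=np.mgrid[0:420,0:560].reshape(2,-1); ok=d[v,u]>0; v,u=v[ok],u[ok]; P=pts(c,E,d,u,v)
m=(P[:,2]>130)&(P[:,2]<150)&(abs(P[:,0]-478)<25)&(abs(P[:,1]+135)<25); print('lug top',P[m].mean(0),np.percentile(P[m],[2,98],axis=0),m.sum())
for n in ['side','top']:
    im,d,c,E=shot(n,n+'4.png')
    for q in ctrl.trace(n,'hold_grip')[:2]:
        v,u=np.nonzero(q['pixels']); P=pts(c,E,d,u,v); C=im[v,u].astype(int).sum(1)
        P=P[(P[:,2]>250)&(P[:,2]<340)&(C[:len(P)]<110 if len(P)==len(C) else True)]
        P=P[np.hypot(P[:,0]-640,P[:,1]+162)<50]
        if len(P): print(n,q['confidence'],len(P),P.mean(0),np.percentile(P,[3,97],axis=0).round(1).tolist())
E
python3 f.py; python3 mv.py 580 -152 380 2.976
```

```text
[ 539.84333599 -145.47447619  265.27080595]
0.9 [168. 171. 163.] z 108.0868588137701 ((539.125, -147.13186645507812), 24.031526565551758)
0.82 [153. 110.  65.] z 46.95132503402945 ((625.5936279296875, 25.901321411132812), 24.019699096679688)
0.77 [ 60.  87. 143.] z 46.83301361443186 ((587.0953979492188, -304.17669677734375), 24.012142181396484)
lug top [ 478.41414432 -135.22079277  135.60065679] [[ 466.31734651 -141.76427315  134.18174683]
 [ 490.9780095  -128.49877282  137.039672  ]] 515
side 0.66 84 [ 638.27924611 -166.55834784  295.49696537] [[631.1, -171.1, 278.9], [645.3, -162.3, 311.6]]
top 0.51 154 [ 629.33982667 -167.25330235  283.20646206] [[610.1, -176.8, 253.5], [643.4, -157.0, 313.6]]
t 9.4 pos [ 537.9 -145.4  261.9] yaw 2.979 q [ 0.69  0.58 -0.75  1.76  0.46  0.99  1.17] F [-0.4 -0.3 -0.2] w 85.3
-> d [ -4.23   0.04 -11.82] spin 0.19
```

View pics/w4.png

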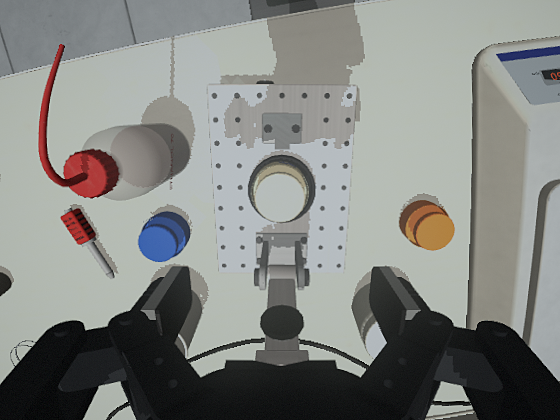

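```bash
python3 mv.py 637.7 -161.3 385 2.976
```

```text
t 9.4 pos [ 537.9 -145.4  261.9] yaw 2.979 q [ 0.69  0.58 -0.75  1.76  0.46  0.99  1.17] F [-0.4 -0.3 -0.2] w 85.3
-> d [-10.08   0.05 -12.34] spin 0.19
```

>>> {"method": "play_rows", "body": {
  "targets": [
    [0, 0, 0, -4, 0],
    [0, 0, 0, -8, 0],
    [0, 0, 0, -12.3, 0.2],
    [0, -3, 0, -12.3, 0.2],
    [0, -6.5, 0, -12.3, 0.2],
    [0, -9, 0, -12.3, 0.2],
    [0, -10.1, 0, -12.3, 0.2],
    [0, -10.1, 0, -12.3, 0.2],
    [0, -10.1, 0, -12.3, 0.2]
  ]
}}

```text
clock: 10.3
eef_pos: [637.8, -161.3, 385.1]
tool_rot: [3.141, -0.002, 2.976]
force: [-0.2, 0.3, -0.0]
width: 85.2
gripper_force: 0.0
```

```bash
cat > g.py <<'E'
from h import *
im,d,c,E=shot('wrist','w5.png'); T=tcp(ctrl.read_state())
v,u=np.mgrid[0:420,0:560].reshape(2,-1); ok=d[v,u]>0; v,u=v[ok],u[ok]; P=pts(c,E,d,u,v)
m=(P[:,2]>270)&(P[:,2]<325)&(np.hypot(P[:,0]-638,P[:,1]+161)<22); print('wrist grip',m.sum(),P[m].mean(0),np.percentile(P[m],[2,98],axis=0))
im,d,c,E=shot('top')
E
python3 g.py; python3 mv.py 637.7 -161.3 300 2.976
```

```text
wrist grip 974 [ 634.66413234 -160.97852878  297.01134597] [[ 622.35759261 -169.68043441  270.25961488]
 [ 645.8116419  -147.25572993  311.89789649]]
t 10.4 pos [ 637.6 -161.6  386.1] yaw 2.976 q [ 0.6   0.63 -0.76  1.29  0.43  1.39  1.27] F [-1.   0.4 -0.3] w 85.4
-> d [-0.02  0.03  8.61] spin 0.0
```

>>> {"method": "play_rows", "body": {
  "targets": [
    [0, 0, 0, 3, 0],
    [0, 0, 0, 6, 0],
    [0, 0, 0, 8, 0],
    [0, 0, 0, 8.6, 0],
    [0, 0, 0, 8.6, 0],
    [1, 0, 0, 8.6, 0],
    [1, 0, 0, 8.6, 0],
    [1, 0, 0, 8.6, 0],
    [1, 0, 0, 8.6, 0],
    [1, 0, 0, 8.6, 0]
  ]
}}

```text
clock: 11.4
eef_pos: [638.8, -160.2, 301.0]
tool_rot: [3.139, 0.001, 2.976]
force: [-0.4, -4.9, -4.2]
width: 14.7
gripper_force: 58.5
```

```bash
python3 - <<'E'
from h import *
from mv import mv
mv(637.7,-161.3,300,2.976)
f=lambda t:np.array([-171*np.cos(t)+9.5*np.sin(t),171*np.sin(t)+9.5*np.cos(t)])
a=f(1.68)
for k,t in enumerate(np.linspace(1.68,0,22)):
    p=f(t); print(k,round(t,2),'dx',round((a[0]-p[0])/10,2),'dz',round((a[1]-p[1])/10,2))
E
```

```text
t 11.4 pos [ 638.8 -160.2  301. ] yaw 2.976 q [ 0.6   0.69 -0.74  1.42  0.47  1.21  1.22] F [-0.4 -4.9 -4.2] w 14.7
-> d [ 0.09 -0.13  0.1 ] spin 0.02
0 1.68 dx 0.0 dz 0.0
1 1.6 dx 1.36 dz -0.17
2 1.52 dx 2.73 dz -0.23
3 1.44 dx 4.1 dz -0.18
4 1.36 dx 5.46 dz -0.03
5 1.28 dx 6.8 dz 0.24
6 1.2 dx 8.12 dz 0.61
7 1.12 dx 9.4 dz 1.09
8 1.04 dx 10.65 dz 1.67
9 0.96 dx 11.84 dz 2.34
10 0.88 dx 12.97 dz 3.11
11 0.8 dx 14.04 dz 3.97
12 0.72 dx 15.04 dz 4.9
13 0.64 dx 15.96 dz 5.92
14 0.56 dx 16.79 dz 7.01
15 0.48 dx 17.54 dz 8.16
16 0.4 dx 18.19 dz 9.36
17 0.32 dx 18.74 dz 10.61
18 0.24 dx 19.19 dz 11.91
19 0.16 dx 19.54 dz 13.23
20 0.08 dx 19.78 dz 14.58
21 0.0 dx 19.91 dz 15.94
```

>>> {"method": "play_rows", "body": {
  "targets": [
    [1, 0.7, 0, -0.1, 0],
    [1, 2, 0, -0.2, 0],
    [1, 3.4, 0, -0.2, 0],
    [1, 4.8, 0, -0.1, 0],
    [1, 6.1, 0, 0.1, 0],
    [1, 7.5, 0, 0.4, 0],
    [1, 8.8, 0, 0.85, 0],
    [1, 10, 0, 1.4, 0],
    [1, 10.65, 0, 1.67, 0],
    [1, 10.65, 0, 1.67, 0]
  ]
}}

```text
clock: 12.4
eef_pos: [533.9, -142.9, 284.8]
tool_rot: [3.14, 0.003, 2.977]
force: [-0.1, 4.6, 7.0]
width: 14.2
gripper_force: 59.4
```

```bash
python3 mv.py 637.7 -161.3 300 2.976
```

```text
t 12.4 pos [ 533.9 -142.9  284.8] yaw 2.977 q [ 0.71  0.55 -0.77  1.75  0.44  1.03  1.18] F [-0.1  4.6  7. ] w 14.2
-> d [-10.54  -0.1   -1.49] spin 0.03
```

>>> {"method": "play_rows", "body": {
  "targets": [
    [1, 0.6, 0, 0.3, 0],
    [1, 1.8, 0, 1.05, 0],
    [1, 2.9, 0, 1.85, 0],
    [1, 3.9, 0, 2.75, 0],
    [1, 4.85, 0, 3.75, 0],
    [1, 5.75, 0, 4.8, 0],
    [1, 6.5, 0, 5.9, 0],
    [1, 7.2, 0, 7.1, 0],
    [1, 7.54, 0, 7.69, 0],
    [1, 7.54, 0, 7.69, 0]
  ]
}}

```text
clock: 13.4
eef_pos: [458.7, -130.5, 206.0]
tool_rot: [3.14, -0.001, 2.977]
force: [1.8, 5.2, -0.5]
width: 14.4
gripper_force: 58.4
```

```bash
python3 mv.py 637.7 -161.3 300 2.976
```

```text
t 13.4 pos [ 458.7 -130.5  206. ] yaw 2.977 q [ 0.72  0.55 -0.73  2.03  0.52  0.76  1.08] F [ 1.8  5.2 -0.5] w 14.4
-> d [-18.16  -0.09  -9.42] spin 0.04
```

>>> {"method": "play_rows", "body": {
  "targets": [
    [1, 0.3, 0, 0.6, 0],
    [1, 0.8, 0, 1.9, 0],
    [1, 1.2, 0, 3.2, 0],
    [1, 1.45, 0, 4.3, 0],
    [1, 1.6, 0, 5.2, 0],
    [1, 1.68, 0, 6, 0],
    [1, 1.72, 0, 6.5, 0],
    [1, 1.72, 0, 6.8, 0],
    [1, 1.72, 0, 6.9, 0],
    [1, 1.72, 0, 6.9, 0]
  ]
}}

```text
clock: 14.4
eef_pos: [441.4, -127.6, 137.2]
tool_rot: [3.14, -0.002, 2.977]
force: [-0.4, 6.5, -0.9]
width: 14.2
gripper_force: 58.4
```

```bash
cat > k.py <<'E'
from h import *
im,d,c,E=shot('wrist','w6.png')
v,u=np.mgrid[0:420,0:560].reshape(2,-1); ok=d[v,u]>0; v,u=v[ok],u[ok]; P=pts(c,E,d,u,v)
x=np.array([np.cos(-.165),np.sin(-.165)]); y=np.array([-x[1],x[0]]); L=np.c_[(P[:,:2]-[539,-144.9])@x,(P[:,:2]-[539,-144.9])@y,P[:,2]]
for a in range(-110,80,10):
    m=(abs(L[:,0]-a)<5)&(abs(L[:,1])<20)&(L[:,2]<175)&(L[:,2]>115)
    if m.sum()>8: print(a,m.sum(),np.percentile(L[m,1],[3,97]).round(1),'z',np.percentile(L[m,2],[50,95]).round(1))
E
python3 k.py; python3 mv.py 478 -134.7 200 2.976
```

```text
-110 4763 [-19.   18.8] z [147.5 168.4]
-100 1128 [-9.8  8.1] z [141.9 157.6]
-90 911 [-10.2   8.5] z [141.7 161.7]
-80 704 [-8.1  6.4] z [141.4 142.5]
-70 734 [-11.1   9.4] z [141.8 142.8]
t 14.45 pos [ 441.4 -127.6  137.2] yaw 2.977 q [ 0.64  0.63 -0.61  2.13  0.67  0.58  0.95] F [-0.1  6.4 -1.6] w 14.5
-> d [-3.71 -0.09 -6.29] spin 0.05
```

>>> {"method": "play_rows", "body": {
  "targets": [
    [1, 0, 0, 0.3, 0],
    [1, 0, 0, 0.5, 0],
    [1, 0, 0, 0.5, 0]
  ]
}}

```text
clock: 14.75
eef_pos: [441.4, -127.6, 135.0]
tool_rot: [-3.14, -0.0, 2.978]
force: [-8.1, 6.8, 36.0]
width: 14.4
gripper_force: 62.1
```

```bash
python3 k.py
```

```text
-110 4777 [-19.   18.8] z [145.9 166.5]
-100 1139 [-9.8  8.1] z [140.1 155.6]
-90 916 [-10.2   8.5] z [140.  159.4]
-80 711 [-8.1  6.4] z [139.9 140.9]
-70 702 [-11.1   9.4] z [140.1 141.3]
```

>>> {"method": "play_rows", "body": {
  "targets": [
    [1, 0, 0, -0.2, 0],
    [0.4, 0, 0, -0.3, 0],
    [0, 0, 0, -0.3, 0],
    [0, 0, 0, -0.3, 0],
    [0, 0, 0, -0.3, 0],
    [0, 0, 0, -3, 0],
    [0, 0, 0, -7, 0],
    [0, 0, 0, -11, 0],
    [0, 0, 0, -15, 0],
    [0, 0, 0, -17, 0]
  ]
}}

```text
clock: 15.8
eef_pos: [443.0, -129.0, 305.5]
tool_rot: [-3.141, 0.004, 2.975]
force: [1.7, -0.2, -0.1]
width: 85.3
gripper_force: 0.0
```

```bash
python3 k.py; python3 mv.py 557 -418 300 3.39
```

```text
-110 181 [-7.8  7.4] z [139.7 141.4]
-100 179 [-7.9  7.5] z [139.6 141.5]
-90 163 [-7.9  7.6] z [139.5 141.5]
-80 177 [-7.9  7.5] z [140.4 141.4]
-70 456 [-16.5  15.9] z [140.6 142. ]
-60 324 [-16.2  15.8] z [141.1 142.3]
-50 335 [-16.1  15.6] z [141.  142.1]
-40 304 [-16.2  14.8] z [141.1 142.1]
-30 297 [-15.5  15. ] z [141.  142.1]
-20 72 [-11.6  11.6] z [129.3 140.2]
-10 206 [-11.8  11.5] z [129.6 132.2]
0 199 [-12.   10.7] z [132.8 134.7]
10 143 [-12.   10.8] z [129.2 133.7]
20 176 [-12.2  10.9] z [129.2 130.6]
30 163 [-11.1  11. ] z [129.4 130.8]
40 156 [-11.2  11.1] z [129.4 130.8]
50 156 [-11.3  11.3] z [129.4 131.1]
60 289 [-19.5  19. ] z [128.9 131.2]
70 302 [-18.3  18.1] z [133.7 135.3]
t 15.85 pos [ 444.1 -129.1  307.2] yaw 2.975 q [ 0.85  0.39 -0.85  1.94  0.36  0.96  1.23] F [ 1.2 -0.9  3.1] w 85.3
-> d [-15.91 -26.62   0.87] spin -23.77
```

>>> {"method": "play_rows", "body": {
  "targets": [
    [0, -2, -3, 0.8, -4],
    [0, -5, -7, 0.8, -10],
    [0, -8, -12, 0.8, -18],
    [0, -11, -17, 0.8, -23.8],
    [0, -13.5, -21.5, 0.8, -23.8],
    [0, -15, -25, 0.8, -23.8],
    [0, -15.9, -26.6, 2, -23.8],
    [0, -15.9, -26.6, 6, -23.8],
    [0, -15.9, -26.6, 10.5, -23.8],
    [0, -15.9, -26.6, 10.5, -23.8]
  ]
}}

```text
clock: 16.85
eef_pos: [550.1, -416.4, 189.9]
tool_rot: [3.132, -0.011, -2.892]
force: [-1.5, -0.4, -1.1]
width: 85.5
gripper_force: 0.0
```

```bash
cat > p.py <<'E'
from h import *
import sys
im,d,c,E=shot('wrist',sys.argv[1])
hsv=cv2.cvtColor(im,cv2.COLOR_RGB2HSV)
v,u=np.mgrid[0:420,0:560].reshape(2,-1); ok=d[v,u]>0; v,u=v[ok],u[ok]; P=pts(c,E,d,u,v)
H=hsv[v,u]; red=((H[:,0]<8)|(H[:,0]>172))&(H[:,1]>150)&(H[:,2]>60)
m=red&(np.hypot(P[:,0]-557,P[:,1]+418)<60)&(P[:,2]<40)
t=m&(P[:,2]>17); r=cv2.minAreaRect(P[t][:,:2].astype(np.float32)); print('red top',t.sum(),np.median(P[t,2]),r)
g=P[m][:,:2].mean(0)
s=(np.hypot(P[:,0]-g[0],P[:,1]-g[1])<100)&(P[:,2]>6)&(P[:,2]<40)
c_=r[0]; L=P[s][:,:2]-c_; 
ang=np.radians(r[2]); cand=[ang+k*np.pi/2 for k in range(4)]; a=min(cand,key=lambda q:abs((q-.25+np.pi)%(2*np.pi)-np.pi))
for _ in range(3):
    x=np.array([np.cos(a),np.sin(a)]); n=np.array([-x[1],x[0]]); X=L@x;Y=L@n; k=(X>-25)&(X<90)&(abs(Y)<13)
    Xm=[];Ym=[]
    for b in range(-20,84,4):
        j=k&(abs(X-b)<2)
        if j.sum()>3: Xm.append(b);Ym.append((Y[j].min()+Y[j].max())/2)
    p=np.polyfit(Xm,Ym,1); a+=np.arctan(p[0])
print('yaw',a%(2*np.pi),'offset',p[1],'X ext',X[k].min(),X[k].max(),'centre',c_+n*p[1])
E
python3 p.py w7.png; python3 mv.py 557 -418 35 3.39
```

```text
red top 80 18.322835250372748 ((558.6722412109375, -421.45745849609375), (40.68110656738281, 17.58025360107422), 14.399932861328125)
yaw 0.2597377284657375 offset 0.6103710999831415 X ext -24.945313651652224 84.76341548084154 centre [ 558.51548157 -420.8675608 ]
t 16.9 pos [ 552.5 -416.9  194. ] yaw -2.892 q [ 1.01  0.87 -0.79  1.42  0.65  1.12  1.93] F [-1.2  0.2  0.3] w 85.3
-> d [-0.5 -0.3 15.9] spin 0.08
```

View pics/w7.png

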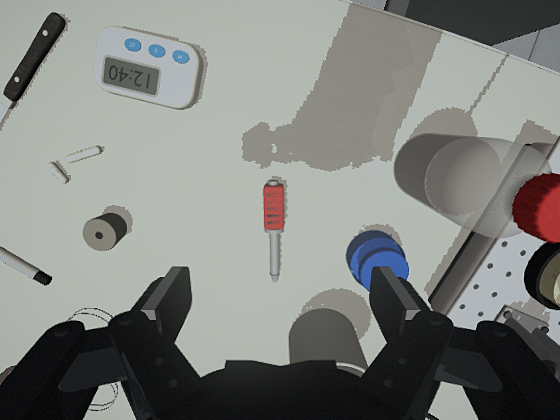

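```bash
python3 mv.py 558 -419.8 28 3.40
```

```text
t 16.9 pos [ 552.5 -416.9  194. ] yaw -2.892 q [ 1.01  0.87 -0.79  1.42  0.65  1.12  1.93] F [-1.2  0.2  0.3] w 85.3
-> d [-0.56 -0.51 16.6 ] spin -0.49
```

>>> {"method": "play_rows", "body": {
  "targets": [
    [0, 0, 0, 0, 0],
    [0, 0, 0, 0, 0]
  ]
}}

```text
clock: 17.1
eef_pos: [556.5, -417.7, 200.6]
tool_rot: [-3.139, 0.003, -2.892]
force: [0.5, 0.1, 0.3]
width: 85.3
gripper_force: 0.0
```

```bash
python3 p.py w8.png; python3 mv.py 558 -419.8 28 3.40
```

```text
red top 85 18.381274392678336 ((558.1453857421875, -421.62933349609375), (40.03925323486328, 17.88347053527832), 14.711877822875977)
yaw 0.2574509165375662 offset 0.4837176429797576 X ext -24.985601424284116 84.75087315201023 centre [ 558.02222338 -421.16155813]
t 17.15 pos [ 556.2 -417.8  200.5] yaw -2.892 q [ 1.01  0.87 -0.8   1.42  0.65  1.12  1.93] F [ 0.1  0.7 -0.2] w 85.3
-> d [-0.07 -0.18 17.25] spin -0.51
```

>>> {"method": "play_rows", "body": {
  "targets": [
    [0, -0.05, -0.2, 4, -0.5],
    [0, -0.05, -0.2, 8, -0.5],
    [0, -0.05, -0.2, 12, -0.5],
    [0, -0.05, -0.2, 15, -0.5],
    [0, -0.05, -0.2, 16.8, -0.5],
    [0, -0.05, -0.2, 17.2, -0.5],
    [0, -0.05, -0.2, 17.2, -0.5]
  ]
}}

```text
clock: 17.85
eef_pos: [556.7, -419.6, 26.8]
tool_rot: [-3.141, 0.001, -2.884]
force: [0.1, -0.9, 0.0]
width: 85.4
gripper_force: 0.0
```

>>> {"method": "play_rows", "body": {
  "targets": [
    [0.4, 0, 0, 0, 0],
    [0.7, 0, 0, 0, 0],
    [1, 0, 0, 0, 0],
    [1, 0, 0, 0, 0],
    [1, 0, 0, 0, 0]
  ]
}}

```text
clock: 18.35
eef_pos: [556.3, -419.6, 26.6]
tool_rot: [-3.141, 0.001, -2.884]
force: [-0.1, -0.7, 0.3]
width: 18.6
gripper_force: 59.4
```

```bash
python3 mv.py 496.8 -20.3 300 1.406
```

```text
t 18.35 pos [ 556.3 -419.6   26.6] yaw -2.884 q [ 0.96  1.07 -0.68  1.5   0.81  0.87  1.83] F [-0.1 -0.7  0.3] w 18.6
-> d [ -4.46  40.1  -27.37] spin 114.22
```

>>> {"method": "play_rows", "body": {
  "targets": [
    [1, 0, 0, -2, 0],
    [1, 0, 0, -6, 0],
    [1, 0, 0, -10.5, 0],
    [1, 0, 0, -15, 0],
    [1, 0, 0, -19.5, 0],
    [1, 0, 0, -24, 0],
    [1, 0, 0, -27, 0],
    [1, 0, 0, -28, 0],
    [1, 0, 0, -28, 0]
  ]
}}

```text
clock: 19.25
eef_pos: [556.3, -419.1, 308.0]
tool_rot: [-3.139, 0.002, -2.883]
force: [0.4, 0.2, -2.2]
width: 18.9
gripper_force: 59.5
```

```bash
python3 mv.py 496.8 -20.3 300 1.406
```

```text
t 19.25 pos [ 556.3 -419.1  308. ] yaw -2.883 q [ 1.02  0.77 -0.85  1.29  0.57  1.32  2.01] F [ 0.4  0.2 -2.2] w 18.9
-> d [-4.43 40.08  0.71] spin 114.25
```

>>> {"method": "play_rows", "body": {
  "targets": [
    [1, -0.3, 3, 0, 8],
    [1, -0.7, 6, 0, 16],
    [1, -1.1, 10, 0, 24],
    [1, -1.5, 14, 0, 32],
    [1, -2, 18, 0, 40],
    [1, -2.4, 22, 0, 48],
    [1, -2.8, 25, 0, 56],
    [1, -3.1, 28, 0, 64],
    [1, -3.4, 31, 0, 72],
    [1, -3.7, 33, 0, 80]
  ]
}}

```text
clock: 20.25
eef_pos: [505.4, -88.5, 304.0]
tool_rot: [-3.138, -0.003, 2.0]
force: [0.5, 0.4, -0.6]
width: 18.5
gripper_force: 59.6
```

```bash
python3 mv.py 496.8 -20.3 300 1.406
```

```text
t 20.25 pos [505.4 -88.5 304. ] yaw 2.0 q [ 0.52  0.42 -0.57  1.82  0.27  0.98  0.27] F [ 0.5  0.4 -0.6] w 18.5
-> d [6.56 2.06 0.41] spin 34.02
```

>>> {"method": "play_rows", "body": {
  "targets": [
    [1, 2, 0.6, 0.4, 8],
    [1, 4, 1.2, 0.4, 16],
    [1, 5.5, 1.7, 0.4, 24],
    [1, 6.3, 2, 0.4, 31],
    [1, 6.6, 2.1, 0.4, 34],
    [1, 6.6, 2.1, 0.4, 34],
    [1, 6.6, 2.1, 0.4, 34],
    [1, 6.6, 2.1, 0.4, 34]
  ]
}}

```text
clock: 21.05
eef_pos: [498.3, -22.6, 301.0]
tool_rot: [-3.14, 0.0, 1.41]
force: [0.7, -0.1, -0.8]
width: 18.8
gripper_force: 59.6
```

```bash
python3 mv.py 496.8 -20.3 140.6 1.406
```

```text
t 21.05 pos [498.3 -22.6 301. ] yaw 1.41 q [ 0.3   0.38 -0.43  1.86  0.19  0.94 -0.38] F [ 0.7 -0.1 -0.8] w 18.8
-> d [ 0.21 -0.16 16.04] spin 0.24
```

>>> {"method": "play_rows", "body": {
  "targets": [
    [1, 0.2, -0.1, 3, 0.2],
    [1, 0.2, -0.1, 6, 0.2],
    [1, 0.2, -0.1, 9, 0.2],
    [1, 0.2, -0.1, 12, 0.2],
    [1, 0.2, -0.1, 14.5, 0.2],
    [1, 0.2, -0.1, 15.8, 0.2],
    [1, 0.2, -0.1, 16, 0.2],
    [1, 0.2, -0.1, 16, 0.2],
    [1, 0.2, -0.1, 16, 0.2]
  ]
}}

```text
clock: 21.95
eef_pos: [498.7, -20.1, 142.5]
tool_rot: [3.14, -0.0, 1.406]
force: [0.1, 0.0, -0.4]
width: 18.7
gripper_force: 59.6
```

```bash
python3 mv.py 496.8 -20.3 140.6 1.406; cat > s.py <<'E'
from h import *
import sys
ex=np.array([np.cos(-.165),np.sin(-.165)]); ey=np.array([-ex[1],ex[0]]); eye=np.array([539,-144.9])-62*ex
T=tcp(ctrl.read_state()); print('tcp local to eye',(T[:2,3]-eye)@ex,(T[:2,3]-eye)@ey,T[2,3]-124)
for n in ['wrist','top','side']:
    im,d,c,E=shot(n,n+sys.argv[1]+'.png')
    v,u=np.mgrid[0:420,0:560].reshape(2,-1); ok=d[v,u]>0; v,u=v[ok],u[ok]; P=pts(c,E,d,u,v)
    L=np.c_[(P[:,:2]-eye)@ex,(P[:,:2]-eye)@ey,P[:,2]-124]
    for b in range(16,116,6):
        m=(abs(L[:,1]-b)<3)&(abs(L[:,0])<16)&(abs(L[:,2])<16)
        if m.sum()>2: print(n,b,m.sum(),'x',L[m,0].min().round(1),L[m,0].max().round(1),'med',np.median(L[m,0]).round(1),'z',L[m,2].min().round(1),L[m,2].max().round(1))
E
python3 s.py 9
```

```text
t 21.95 pos [498.7 -20.1 142.5] yaw 1.406 q [ 0.2   0.61 -0.32  2.03  0.35  0.55 -0.53] F [ 0.1  0.  -0.4] w 18.7
-> d [-0.05 -0.19  0.18] spin 0.02
tcp local to eye 1.7572667022551167 116.52297981245779 18.450650847058256
wrist 64 40 x -3.1 6.6 med 1.5 z 1.3 5.8
wrist 70 169 x -3.0 6.6 med 1.8 z 1.8 7.6
wrist 76 180 x -3.0 6.5 med 1.8 z 1.9 7.1
wrist 82 66 x -2.9 6.4 med 1.8 z 2.9 7.1
wrist 88 267 x -8.0 10.9 med 1.8 z 2.9 11.8
wrist 94 383 x -8.0 11.0 med 1.3 z 8.3 12.5
wrist 100 419 x -7.9 11.9 med 2.2 z 8.1 12.5
wrist 106 469 x -7.4 11.5 med 1.8 z 9.0 14.7
wrist 112 471 x -7.4 11.4 med 2.2 z 8.7 13.8
top 16 9 x -13.0 11.9 med 2.3 z -10.4 15.6
top 28 3 x -2.0 1.2 med -1.1 z -0.1 10.1
top 34 8 x -2.5 2.9 med 0.5 z 2.8 11.4
top 40 11 x -3.7 4.8 med 1.4 z 1.7 13.7
top 46 10 x -4.4 3.0 med -0.4 z 1.8 11.6
top 52 10 x -4.4 5.0 med -0.2 z 0.6 9.0
top 58 10 x -3.6 4.1 med 0.2 z 2.7 9.9
top 64 10 x -4.5 5.1 med 0.2 z 1.1 9.9
top 70 11 x -4.8 4.8 med -0.7 z 1.6 12.6
top 76 10 x -3.9 3.8 med 0.9 z 4.3 12.5
top 82 10 x -4.7 4.9 med -1.0 z 1.1 7.0
top 88 20 x -8.4 9.6 med 1.4 z -3.6 14.8
top 94 23 x -9.5 9.7 med -1.8 z 4.9 15.7
top 100 21 x -10.2 9.4 med -0.8 z 6.1 14.8
top 106 7 x -15.9 -8.7 med -13.1 z -0.9 15.0
side 46 3 x 0.0 3.9 med 0.6 z 7.4 9.4
side 52 3 x 1.2 6.7 med 4.9 z 4.4 7.1
side 58 3 x -0.4 5.2 med 2.7 z 4.9 7.5
side 64 5 x 0.7 6.5 med 4.2 z 2.5 7.9
side 76 4 x -1.6 6.3 med 2.3 z 3.8 7.3
side 82 7 x -0.2 7.3 med 4.5 z 4.3 15.7
side 88 22 x -5.7 11.8 med 6.0 z -5.4 13.5
side 94 9 x -6.8 10.9 med 5.2 z 5.2 13.9
side 100 12 x -5.2 12.2 med 9.2 z -4.6 14.9
side 106 23 x -13.6 16.0 med -3.9 z -2.0 15.5
side 112 10 x -9.4 15.2 med 7.5 z -3.3 13.5
```

View pics/wrist9.png

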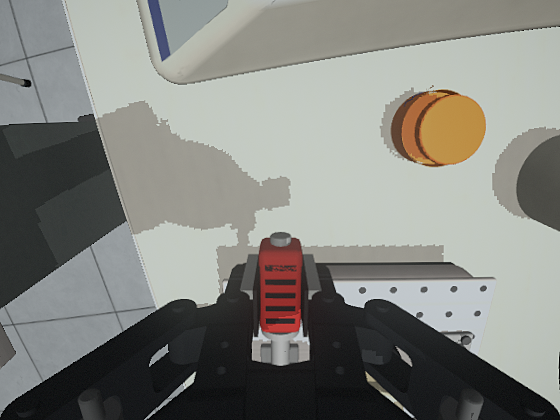

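>>> {"method": "play_rows", "body": {
  "targets": [
    [1, 0, -0.1, 0.18, 0],
    [1, 0, -0.1, 0.18, 0],
    [1, 0, -0.1, 0.18, 0],
    [1, -0.4, -0.1, 0.18, 0],
    [1, -0.8, -0.1, 0.18, 0],
    [1, -1.2, -0.1, 0.18, 0],
    [1, -1.5, -0.1, 0.18, 0],
    [1, -1.8, -0.1, 0.18, 0],
    [1, -1.8, -0.1, 0.18, 0]
  ]
}}

```text
clock: 23.0
eef_pos: [494.0, -38.1, 139.9]
tool_rot: [-3.141, 0.0, 1.406]
force: [-0.4, -0.6, -0.6]
width: 18.6
gripper_force: 59.6
```

```bash
python3 s.py 10 | grep -v side
```

```text
tcp local to eye 0.08356731712933221 97.91713297098953 15.891705479191074
wrist 46 52 x -4.8 4.9 med -0.7 z -1.2 4.2
wrist 52 172 x -4.8 4.8 med 0.1 z -1.0 4.8
wrist 58 176 x -4.7 4.8 med 0.1 z -0.7 4.5
wrist 64 59 x -9.7 9.3 med 0.1 z 0.4 7.0
wrist 70 296 x -9.7 9.2 med 0.1 z 0.1 9.7
wrist 76 383 x -9.7 9.7 med 0.1 z 5.6 10.2
wrist 82 439 x -9.6 10.2 med 0.1 z 5.5 10.1
wrist 88 460 x -9.2 9.7 med 0.5 z 6.8 15.7
wrist 94 492 x -9.2 9.8 med 0.1 z 6.4 15.7
wrist 100 521 x -9.2 9.7 med 0.1 z 6.4 15.8
wrist 106 1098 x -15.7 16.0 med 0.1 z -6.2 16.0
wrist 112 837 x -9.7 10.2 med 0.5 z -8.8 10.3
top 16 8 x -13.1 14.3 med 3.4 z -7.8 15.9
top 22 10 x -5.3 2.7 med -0.4 z 1.4 5.7
top 28 10 x -6.4 1.6 med -2.6 z 0.8 6.7
top 34 10 x -5.0 3.3 med -1.1 z -0.3 7.5
top 40 10 x -5.9 2.5 med -1.9 z 1.5 8.4
top 46 11 x -6.6 3.6 med -2.0 z -3.4 6.3
top 52 11 x -5.1 3.0 med -0.5 z 2.1 9.0
top 58 10 x -5.9 1.8 med -2.2 z -0.5 7.6
top 64 11 x -5.9 3.0 med -1.8 z -5.2 9.5
top 70 20 x -10.2 6.9 med -2.1 z -10.6 11.8
top 76 22 x -11.6 8.2 med -3.9 z 4.4 12.5
top 82 14 x -11.8 7.9 med -3.8 z -1.3 13.2
```

>>> {"method": "play_rows", "body": {
  "targets": [
    [1, 0, 0.06, -0.06, 0],
    [1, -0.3, 0.06, -0.06, 0],
    [1, -0.7, 0.06, -0.06, 0],
    [1, -1.1, 0.06, -0.06, 0],
    [1, -1.5, 0.06, -0.06, 0],
    [1, -1.5, 0.06, -0.06, 0]
  ]
}}

```text
clock: 23.75
eef_pos: [492.1, -53.4, 140.5]
tool_rot: [-3.141, 0.001, 1.405]
force: [0.3, -0.9, -1.2]
width: 18.8
gripper_force: 59.6
```

```bash
python3 s.py 11 | grep -v side | grep -v top; python3 mv.py 478 -135 150
```

```text
tcp local to eye 0.6722171182224081 82.55073165073901 16.460773419360237
wrist 28 3 x -4.2 5.4 med -3.7 z 0.1 1.0
wrist 34 151 x -4.2 5.4 med 0.6 z -0.7 5.2
wrist 40 168 x -4.2 5.4 med 0.6 z -0.6 5.2
wrist 46 133 x -4.1 5.3 med 0.6 z 0.1 5.0
wrist 52 177 x -9.1 9.8 med 0.2 z 0.8 10.0
wrist 58 328 x -9.2 9.9 med 0.6 z 5.6 10.3
wrist 64 424 x -9.1 10.7 med 0.6 z 6.1 10.9
wrist 70 450 x -8.6 10.3 med 0.6 z 7.3 13.7
wrist 76 471 x -8.6 10.3 med 1.1 z 7.0 12.5
wrist 82 512 x -8.6 10.3 med 1.1 z 6.4 16.0
wrist 88 542 x -15.0 15.8 med 0.7 z -6.0 15.7
wrist 94 1052 x -15.0 15.9 med 0.2 z -6.3 16.0
wrist 100 753 x -8.9 10.6 med 0.7 z -9.1 10.1
wrist 106 138 x -4.0 5.7 med 0.9 z -5.1 6.0
t 23.9 pos [492.3 -52.3 140.5] yaw 1.407 q [ 0.27  0.61 -0.33  2.05  0.36  0.54 -0.48] F [-0.3 -0.2 -0.4] w 18.9
-> d [-8.39 -0.06 -0.95] spin 0
```

>>> {"method": "play_rows", "body": {
  "targets": [
    [1, -0.4, 0, 0, 0],
    [1, -0.8, 0, 0, 0],
    [1, -1.2, 0, 0, 0],
    [1, -1.6, 0, 0, 0],
    [1, -2, 0, 0, 0],
    [1, -2.4, 0, 0, 0],
    [1, -2.8, 0, 0, 0],
    [1, -2.8, 0, 0, 0]
  ]
}}

```text
clock: 24.7
eef_pos: [487.5, -80.9, 140.5]
tool_rot: [-3.141, 0.0, 1.406]
force: [-0.4, 0.5, -1.0]
width: 18.8
gripper_force: 59.6
```

```bash
python3 s.py 12 | grep -v side | grep -v top
```

```text
tcp local to eye 0.7096325559418938 54.71417298738323 16.491376525971106
wrist 16 1336 x -11.7 15.4 med 1.7 z -14.2 15.9
wrist 22 76 x -9.1 9.8 med 0.2 z -0.2 9.5
wrist 28 298 x -8.4 9.9 med 0.7 z 2.8 10.4
wrist 34 419 x -9.1 10.8 med 0.7 z 5.3 10.4
wrist 40 434 x -8.9 10.8 med 0.7 z 6.6 13.0
wrist 46 473 x -8.6 10.4 med 0.7 z 6.9 15.9
wrist 52 494 x -8.6 10.4 med 1.1 z 7.1 15.9
wrist 58 506 x -8.5 10.4 med 1.1 z 7.0 15.9
wrist 64 1060 x -15.1 16.0 med 0.2 z -5.7 16.0
wrist 70 865 x -9.1 10.8 med 0.7 z -8.7 10.8
wrist 76 235 x -4.0 5.8 med 0.7 z -5.7 6.1
```

>>> {"method": "play_rows", "body": {
  "targets": [
    [1, -0.2, 0, 0, 0],
    [1, -0.4, 0, 0, 0],
    [1, -0.5, 0, 0, 0],
    [1, -0.5, 0, 0, 0]
  ]
}}

```text
clock: 25.25
eef_pos: [486.8, -85.2, 140.5]
tool_rot: [-3.142, 0.0, 1.406]
force: [0.0, -0.6, -0.9]
width: 19.0
gripper_force: 59.6
```

>>> {"method": "play_rows", "body": {
  "targets": [
    [1, -0.2, 0, 0, 0],
    [1, -0.3, 0, 0, 0],
    [1, -0.3, 0, 0, 0]
  ]
}}

```text
clock: 25.55
eef_pos: [486.4, -88.1, 140.5]
tool_rot: [3.142, 0.0, 1.406]
force: [-1.0, 0.2, -1.3]
width: 18.5
gripper_force: 59.6
```

```bash
python3 s.py 13 | grep -v side | grep -v top
```

```text
tcp local to eye 0.7577608749366332 47.33387107963589 16.534157111363896
wrist 16 965 x -11.7 14.5 med 1.2 z -8.0 16.0
wrist 22 309 x -9.0 10.1 med 0.8 z 5.6 10.5
wrist 28 428 x -9.0 10.9 med 0.8 z 6.3 10.9
wrist 34 435 x -8.5 10.4 med 1.2 z 7.1 13.0
wrist 40 482 x -8.5 10.4 med 0.7 z 7.1 15.9
wrist 46 498 x -8.5 10.4 med 1.2 z 6.6 15.9
wrist 52 521 x -16.0 10.3 med 1.2 z 0.1 16.0
wrist 58 1061 x -15.0 16.0 med 0.3 z -5.2 16.0
wrist 64 806 x -9.1 10.9 med 0.9 z -9.0 10.8
wrist 70 176 x -3.9 5.8 med 0.7 z -5.5 5.5
```

Still no contact; press on in small steps.

>>> {"method": "play_rows", "body": {
  "targets": [
    [1, -0.1, 0, 0, 0],
    [1, -0.2, 0, 0, 0],
    [1, -0.3, 0, 0, 0],
    [1, -0.3, 0, 0, 0]
  ]
}}

```text
clock: 26.1
eef_pos: [486.3, -88.5, 140.6]
tool_rot: [3.141, -0.003, 1.408]
force: [0.2, 6.4, -0.6]
width: 18.5
gripper_force: 59.6
```

>>> {"method": "play_rows", "body": {
  "targets": [
    [1, -0.1, 0, 0, 0],
    [1, -0.2, 0, 0, 0],
    [1, -0.2, 0, 0, 0]
  ]
}}

```text
clock: 26.4
eef_pos: [486.3, -88.7, 140.6]
tool_rot: [3.141, -0.005, 1.41]
force: [-0.4, 10.1, -0.1]
width: 18.5
gripper_force: 59.6
```

>>> {"method": "play_rows", "body": {
  "targets": [
    [1, -0.3, 0, 0, 0],
    [1, -0.6, 0, 0, 0],
    [1, -0.6, 0, 0, 0]
  ]
}}

```text
clock: 26.7
eef_pos: [486.1, -89.0, 140.7]
tool_rot: [3.14, -0.012, 1.414]
force: [1.2, 24.0, 0.4]
width: 18.9
gripper_force: 59.6
```

```bash
python3 s.py 14 | grep -v side | grep -v top; python3 -c "
import cv2
a=cv2.imread('pics/wrist14.png'); cv2.imwrite('pics/w14c.png',a)"
```

```text
tcp local to eye 0.6623737796327274 46.4838132034825 16.673555474936762
wrist 16 933 x -11.8 14.5 med 1.4 z -6.8 16.0
wrist 22 322 x -9.0 10.0 med 0.8 z 5.8 10.3
wrist 28 433 x -8.9 11.0 med 0.8 z 5.6 10.9
wrist 34 445 x -8.5 10.4 med 1.2 z 7.2 13.0
wrist 40 484 x -8.6 10.4 med 0.7 z 7.5 15.9
wrist 46 498 x -8.6 10.3 med 1.1 z 7.5 15.9
wrist 52 543 x -15.2 15.7 med 0.6 z 3.4 15.8
wrist 58 1035 x -15.2 16.0 med 0.5 z -5.2 15.9
wrist 64 773 x -9.2 10.6 med 0.5 z -9.1 10.9
wrist 70 147 x -4.2 5.6 med 0.9 z -4.5 5.2
```

View pics/w14c.png

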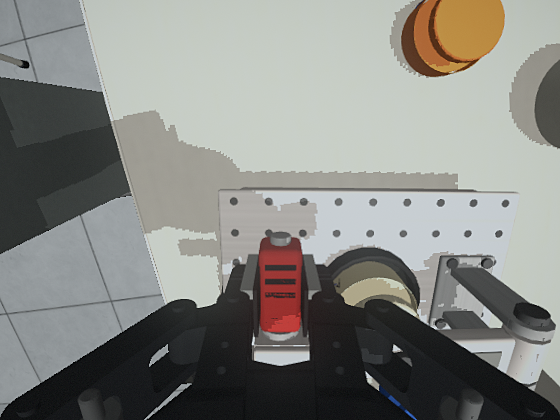

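>>> {"method": "play_rows", "body": {
  "targets": [
    [1, 0.6, 0, 0, 0],
    [1, 0.8, 0, 0, 0],
    [0.7, 0.8, 0, 0, 0],
    [0, 0.8, 0, 0, 0],
    [0, 0.8, 0, 0, 0],
    [0, 0.8, 0, 0, 0],
    [0, 0.8, 0, -2, 0],
    [0, 0.8, 0, -6, 0],
    [0, 0.8, 0, -10, 0],
    [0, 0.8, 0, -12, 0]
  ]
}}

```text
clock: 27.85
eef_pos: [487.1, -91.3, 263.6]
tool_rot: [3.137, 0.0, 1.406]
force: [0.5, -1.0, 0.4]
width: 85.1
gripper_force: 0.0
```

>>> {"method": "play_rows", "body": {
  "targets": [
    [0, 1, 0, 0, 0],
    [0, 3, 0, 0, 0],
    [0, 6, 0, 0, 0],
    [0, 7, 0, 0, 0],
    [0, 7, 0, 0, 0]
  ]
}}

```text
clock: 28.35
eef_pos: [497.1, -20.1, 259.8]
tool_rot: [-3.14, -0.0, 1.41]
force: [-0.4, -0.1, 0.4]
width: 85.3
gripper_force: 0.0
```

```bash
cat > z.py <<'E'
from h import *
ex=np.array([np.cos(-.165),np.sin(-.165)]); ey=np.array([-ex[1],ex[0]]); eye=np.array([539,-144.9])-62*ex
im,d,c,E=shot('wrist','w15.png'); print(ctrl.read_state()['eef_pos'])
v,u=np.mgrid[0:420,0:560].reshape(2,-1); ok=d[v,u]>0; v,u=v[ok],u[ok]; P=pts(c,E,d,u,v)
L=np.c_[(P[:,:2]-eye)@ex,(P[:,:2]-eye)@ey,P[:,2]-124]; H=cv2.cvtColor(im,cv2.COLOR_RGB2HSV)[v,u]
m=((H[:,0]<8)|(H[:,0]>172))&(H[:,1]>150)&(H[:,2]>60)&(abs(L[:,0])<30)&(L[:,1]>0)&(L[:,1]<100)&(L[:,2]>5)&(L[:,2]<25)
print('red y',np.percentile(L[m,1],[1,99]),'x',np.percentile(L[m,0],[2,98]),'z',np.median(L[m,2]), cv2.minAreaRect(L[m][:,:2].astype(np.float32)))
for a,b,w in [(0,0,8),(-37,0,5)]:
    k=(abs(L[:,0]-a)<w)&(abs(L[:,1]-b)<5)&(L[:,2]>0); print('fork/grip top',a,np.median(L[k,2]))
for q in ctrl.trace('wrist','jar')[:3]:
    v,u=np.nonzero(q['pixels']); P=pts(c,E,d,u,v); print(q['confidence'],P.mean(0),np.percentile(P[:,2],95))
E
python3 z.py
```

```text
[496.86848604 -21.79156843 259.77271331]
red y [23.57000462 55.38292231] x [-7.19216407 10.30367175] z 6.002501433362056 ((2.0397520065307617, 39.904212951660156), (33.04988479614258, 18.40382194519043), 89.74433898925781)
fork/grip top 0 16.919055233962098
fork/grip top -37 15.839132691848192
0.98 [ 577.3197055  -288.8387138    17.46489283] 39.981966037798266
0.93 [620.55096487  27.69486981  36.37636857] 47.14683066527678
0.62 [ 538.76550648 -129.77063439   87.58881712] 107.3683160224777
```

View pics/w15.png

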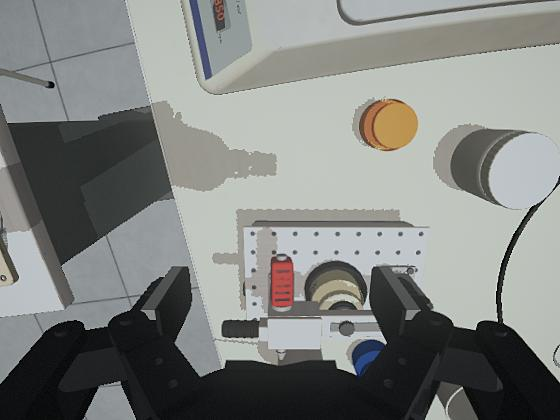

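```bash
cat >> z.py <<'E'
m=((H[:,0]<8)|(H[:,0]>172))&(H[:,1]>150)&(H[:,2]>60)&(L[:,0]>-4)&(L[:,0]<7)&(L[:,1]>10)&(L[:,1]<75)&(L[:,2]>-15)&(L[:,2]<25)
print('ext',np.percentile(L[m,1],[0,1,99,100]))
for b in range(20,70,5):
    k=m&(abs(L[:,1]-b)<2.5)
    if k.sum()>3: print(b,k.sum(),np.percentile(L[k,2],80).round(1),np.median(L[k,0]).round(1))
s=(abs(L[:,0]-1.5)<4)&(L[:,1]>15)&(L[:,1]<27)&(L[:,2]>0)
o=np.argsort(L[s,1]); print(L[s][o][::max(1,s.sum()//25),1:].round(1).tolist())
E
python3 z.py | tail -12
```

```text
0.95 [ 539.32092717 -129.70255979   87.11004313] 107.34840637875075
0.93 [620.51003851  27.56935186  37.18517553] 47.106734975420636
0.69 [ 577.60120435 -287.79116349   19.3473087 ] 40.970743699487365
ext [23.73726396 23.87671624 63.94098305 64.37736328]
25 37 7.2 1.9
30 18 7.3 1.9
35 33 6.3 2.8
40 35 5.9 1.8
45 12 5.3 1.4
50 12 5.6 0.5
55 4 4.4 2.3
[[15.0, 2.2], [15.5, 16.6], [15.7, 15.4], [15.8, 9.6], [16.0, 8.3], [16.1, 8.5], [16.3, 13.3], [16.3, 13.4], [16.4, 10.4], [16.5, 7.4], [16.5, 12.1], [16.6, 7.6], [16.7, 6.1], [16.7, 7.8], [16.8, 8.0], [17.4, 16.3], [17.8, 6.2], [19.3, 6.8], [19.8, 7.5], [20.4, 6.9], [21.2, 6.5], [21.7, 3.9], [22.0, 7.7], [22.3, 4.9], [22.8, 5.6], [24.8, 7.0], [25.2, 6.1], [25.8, 6.9], [26.6, 6.5]]
```

```bash
python3 -c "
from cell import ctrl
print(ctrl.finish_job())"
```

```text
the job is handed in; nothing more can be done
None
```

I handed the job in at about 29 s of the 72 s, and no verdict came back. By the last wrist-camera measurements, the jar is in the nest, the hold-down arm is level and the pin is through fork and lug from the left. Its collar is against the cheek, it tilts about 0.09 rad (limit 0.14), and the gripper is clear of everything.

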